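# Open the dice jar in the checker tray's well

### The arm

A 7-joint arm with a two-finger parallel gripper is mounted at the origin on the work surface. World frame = base frame: x ahead of the robot, y to its left, z up, the work surface at z = 0. Lengths are in m, angles in rad, forces in N, time in s.
With the tool pointing down it reaches from about 0.4 to 0.85 m from the base axis. Payload 4.4 kg.
Tool frame: the origin (TCP) lies at the very end of the fingers, on their centre line; the grasp point (between the pads) lies 19 mm behind it (env.tcp_to_grasp is the distance from the TCP to the grasp point, in m); z points along the fingers, y is the line along which they close (so a half turn about z gives the same grasp; the last joint's range is limited). The gripper opens to 94 mm and grips with 3 to 60 N. Pads are 16 mm wide; open, the fingers measure 119 mm over their backs; the gripper's body (75 mm by 177 mm) begins 78 mm behind the grasp point.
Start: joints at [-1.289, 0.628, 0.038, 1.517, -0.027, 0.996, -0.02], TCP at [0.222, 0.611, 0.205] pointing down, gripper open.
Joint ranges: [-3.06, 3.06], [-0.37, 2.12], [-1.25, 1.32], [0.18, 2.47], [-1.1, 4.24], [0.23, 1.98], [-2.94, 2.94]. Speed limits (rad/s): [2.57, 2.57, 3.14, 3.14, 3.14, 3.14, 3.14].

### API

Orientations are given as [roll, pitch, yaw] about the fixed x, y, z axes, in that order (R = Rz(yaw) Ry(pitch) Rx(roll)).
In Python, from cell import readout, camera, get_calibration, env gives the robot as it stands. The module is installed in compiled form; this text tells all that it offers.
- The arm moves only by the shell command python3 -m crank 'ROWS' [FORCE]. ROWS is JSON, a list of rows, each an object of numbers: "rx", "ry", "rz": the turn, a rotation vector about the tool's x, y, z in units of 8 degrees (1.0 is 8 degrees); "tx", "ty", "tz": the shift along the tool's x, y, z in units of 25 mm (1.0 is 25 mm); "fingers": the closure, from -1 (fully open) to 1 (shut). In form: [{"rx": .., "ry": .., "rz": .., "tx": .., "ty": .., "tz": .., "fingers": ..}, ...]. A call has 1 to 5 rows; each row is the pose to reach, as a shift and turn from the pose commanded when the call began, along the tool's axes at that moment; what a row does not reach only later rows make up. A row lasts 1/10 s, in which the tool goes at most 50 mm and 8.59 degrees, less where a joint would pass 70% of its speed; a pose out of reach is approached as far as the arm can. A call with a gripper value outside its range is refused whole. The fingers move at their own pace and stop on an object; FORCE is the grip in N (left out, the last holds). Time passes only in rows, so rows that repeat a pose let the fingers close. It gives the time, the measured TCP pose, the force, the opening and the grip force at its end, in the units of the state.
- readout.get_state(): the state, without advancing time (a new reading comes with each control period).
- camera(name): name is "side" or "top" or "wrist"; returns the picture (384x512x3 uint8, red, green, blue); there is no depth.
- get_calibration(name): a dict with "camera_matrix" (3x3 intrinsics, pixels), "dist" ([k1, k2, p1, p2, k3] as OpenCV has them; the pictures are not rectified), "camera_from_world" (4x4, takes a point from world to camera coordinates). Camera axes: x right, y down, z forward; pixel columns grow to the right and rows downward; lengths in m; the calibration is good to about 2 mm. A picture is of the moment at which its call begins: read the wrist's pose just before it. get_calibration takes no time and is no camera call; for the wrist camera it gives the pose at the moment of the call.
- env.hand_in(): hands the job in; it is judged then, once.
The state is a dict: "t": time; "joint_positions": joint angles; "dq": joint speeds; "joint_efforts": joint torques, N m; "position": TCP position; "orientation": TCP orientation; "wrist_force": force on the tool from outside, world axes, zero at the start; "ft_torque": the same for the moment, N m; "width": opening from 0.0 (shut) to 1.0 (fully open); "grip_force": force on a finger pad.
Only numpy, scipy, OpenCV 4.12 (cv2) and the standard library are available. Lean on these libraries where they do the work, as an engineer would, in place of code of your own. Each camera call takes 0.05 s, during which the arm holds its last target. There are 200 camera calls.

### The job

Let's get at the two red dice: stand the square glass jar upright, all the way down in the square well at the end of the checker tray, which stops it from turning, then unscrew its tight tin lid there anticlockwise until the lugs let go, with the jar staying down in the well. Finish still holding the lid level in the gripper, straight above the jar's mouth, clear of the glass but no more than about three centimetres up, and do not put it down or let go. Do not ring the bell, and leave the tea glass and the dice tower where they stand.

Things in the scene. Friction and masses are not known exactly. Their poses are not given: they have to be found in the camera images.
- lid_center (a point): Fluted tin twist-off lid, 50 mm in diameter, 16 mm tall, 35 g, screwed tight on the jar at the start; it can carry the jar while tight. Point on its axis, half-way up; z up, x parallel to the jar's x while tight. Breaking it loose takes 0.3 to 0.5 N m anticlockwise from above. Three inner lugs sit under three short sloping threads; nothing drives it up as it turns.
- jar_rim (a point): Centre of the jar's mouth, 84 mm above its foot; neck 41 mm across. When shut the lid's centre is 5 mm below this and its lower edge 5 mm above the body's flat shoulders. The lid lifts straight off once turned 50 to 100 degrees relative to the jar (75 is the middle); before that pulling only lifts the jar, and at 105 the lugs run against the next threads.
- jar_center (a point): Clear glass jar with two red 16 mm dice inside, loose on the table, about 0.22 kg: square body 58 x 58 mm, 66 mm tall, corners rounded 5 mm; 87 mm tall with lid. Point on its axis, 33 mm above its foot, half-way up the body; z up, x and y square to its sides. It starts at any yaw and fits the well in any of four ways.
- well (a point): Centre of the floor of the square well in the wooden checker tray, 6 mm above the table; z up, x and y square to its sides. The well is 63 x 63 mm inside, 30 mm deep, rim 36 mm above the table, with a 4 mm bevel round the mouth, walls 8 to 9 mm. Seated, the jar's foot rests on this floor; it can twist about 6 degrees before it catches.
- tray: Wooden checker tray, fixed to the table: 81 mm (its x) by 259 mm (its y), 36 mm tall; origin under its centre, z up. The well is at its -y end; next to it an open trough with stacks of checkers, and at the +y end a hinged flap (closed, top 43 mm above the table, with a brass knob up to 52 mm) that is not needed.
- tea_glass: Empty tulip-shaped tea glass, 57 mm across its rim and 88 mm tall, loose on its white saucer (110 mm across, 14 mm tall); origin under its centre. Leave it.
- dice_tower: Black plastic dice tower of three stacked tiers, 89 x 89 mm and 168 mm tall, with a low catch tray (20 mm tall) reaching 152 mm from its axis along its -x; loose, origin on the table under the tiers' centre. Leave it.
- bell_top (a point): Top of the press button of the chrome counter bell (86 mm across, 60 mm tall to here), fixed to the table. Leave it.
- bell_button (a joint): Travel of the bell's press button in m: 0 at rest, 0.004 fully down; it rings at 0.002.
There are look-alikes about, which are no part of the job. Of the things that look like the part that bears lid_center, the largest one is meant.

How it is judged:
On the way, in this order (a step that is already met when the one before it is completed fails the run):
1. the jar stands down in the well with its lid still screwed tight (horizontal distance between jar_center and well below 0.009 m and z of jar_center in the frame of well below 0.039 m and angle between jar_center's own z axis and vertical below 0.1 rad and angle between the x axis of lid_center and the x axis of jar_center, either way round below 0.35 rad and z of lid_center in the frame of jar_center below 0.051 m), for 0.2 s.
2. the lid is turned far enough for its lugs to let go while the jar stands in the well (horizontal distance between jar_center and well below 0.009 m and z of jar_center in the frame of well below 0.039 m and angle between jar_center's own z axis and vertical below 0.1 rad and angle between the x axis of lid_center and the x axis of jar_center, either way round above 0.7 rad), for 0.1 s.
At the end, for the whole second after the job is handed in: The jar stands upright on the well's floor (within 6 mm in height, 9 mm sideways); the lid, turned over 40 degrees from tight, is at rest in the gripper (over 1 N), level within 0.2 rad, within 20 mm of the jar's axis, its lower edge 2 to 45 mm above the rim, not touching the jar (all of step 2 and z of lid_center in the frame of jar_center between 0.061 and 0.104 m and horizontal distance between lid_center and jar_center below 0.02 m and angle between lid_center's own z axis and vertical below 0.2 rad and contact force between lid and jar below 0.1 N and contact force between lid and the fingers above 1 N and linear speed of lid below 0.03 m/s); the arm keeps its last pose, push and grip.
It fails at once if the lid is unscrewed with the jar out of the well, or the jar is pulled up out of the well while it is unscrewed (angle between the x axis of lid_center and the x axis of jar_center, either way round above 0.45 rad and (horizontal distance between jar_center and well above 0.015 m or z of jar_center in the frame of well above 0.045 m)).
It fails at once if the bell is rung (value of joint bell_button above 0.002 m).
It fails at once if the tea glass is pushed or knocked over (distance of tea_glass from where it was at the start of the episode above 0.02 m or angle between tea_glass's own z axis and vertical above 0.4 rad).
It fails at once if the dice tower is pushed or knocked over (distance of dice_tower from where it was at the start of the episode above 0.02 m or angle between dice_tower's own z axis and vertical above 0.3 rad).
It also fails if it takes over 51 s, if anything falls off the work surface, if the arm or the gripper's body presses on something with over 40 N, if the wrist force passes 120 N, or if a joint passes its speed limit or range.

## Working session

There is one attempt and no reset: what is moved stays moved. The work goes in short steps, Python scripts to look and compute and a shell command to move; the robot and the scene stay as the last step left them, time stands still between calls to the robot, and variables do not carry over. Pictures are saved under pics/ and viewed, at most 10 in all, crops included, and the job is handed in when it is done.

```bash
mkdir -p pics; cat > h.py <<'E'
import numpy as np, cv2
from cell import readout, camera, get_calibration, env
def cal(n):
    c=get_calibration(n); return np.array(c["camera_matrix"]),np.array(c["dist"]),np.array(c["camera_from_world"])
def ray(c,uv):
    K,d,T=c; n=cv2.undistortPoints(np.array([[uv]],float),K,d)[0,0]
    R=T[:3,:3]; o=-R.T@T[:3,3]; v=R.T@np.array([n[0],n[1],1]); return o,v/np.linalg.norm(v)
def onz(c,uv,z):
    o,v=ray(c,uv); return o+v*(z-o[2])/v[2]
def tri(rays):
    A=0;b=0
    for o,v in rays:
        P=np.eye(3)-np.outer(v,v); A=A+P; b=b+P@o
    return np.linalg.solve(A,b)
def proj(c,p):
    K,d,T=c; return cv2.projectPoints(np.array(p,float).reshape(-1,3),cv2.Rodrigues(T[:3,:3])[0],T[:3,3],K,d)[0][:,0]
def snap(n,f):
    c=cal(n); im=camera(n)[:,:,::-1].copy(); cv2.imwrite('pics/'+f,im); return c,im
E
python3 - <<'E'
from h import *
a=snap('top','top0.png')[1]; b=snap('side','side0.png')[1]
for n in('top','side'):
    c=cal(n); T=c[2]; print(n,-T[:3,:3].T@T[:3,3], c[0][0,0])
print(readout.get_state())
E
```

```text
top [0.3408706  0.06143538 1.14771602] 429.76876443364097
side [ 0.24667617 -0.81123578  0.62365669] 411.75833586539284
{'t': 0.1, 'joint_positions': array([-1.28881452,  0.62925004,  0.03845702,  1.51822164, -0.02697728,
        0.99629295, -0.01999442]), 'dq': array([-2.39938822e-04, -3.19467785e-03, -6.91961216e-04, -2.71576865e-03,
       -5.91939851e-04, -1.02575538e-03,  7.38878303e-05]), 'joint_efforts': array([ 2.33686369e-03, -5.50796664e+01,  1.14750233e+00, -1.87119126e+01,
       -5.20566164e-02,  1.91322772e-02,  7.50116897e-05]), 'position': array([0.22131703, 0.61055117, 0.20466346]), 'orientation': array([-3.13993947e+00,  4.15312808e-05,  2.79381994e+00]), 'wrist_force': array([ 0.60491931,  0.09665618, -1.030117  ]), 'ft_torque': array([-0.04026493, -0.01897343, -0.00464023]), 'grip_force': 0.0, 'width': 0.9990796029566894}
```

View pics/top0.png

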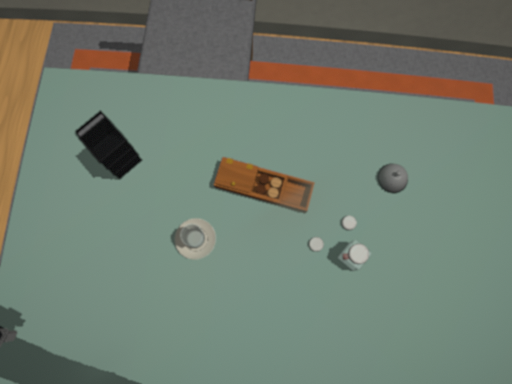

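View pics/side0.png

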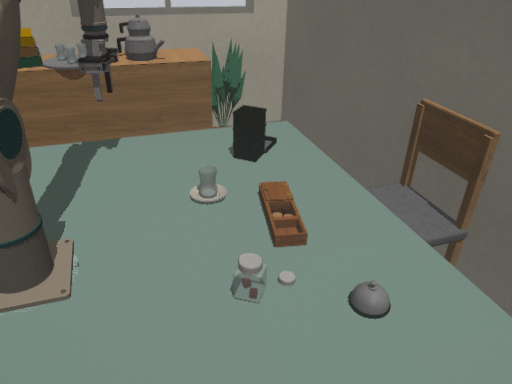

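Top view: jar with the white lid at (358,254); look-alike small loose lids at (349,223) and (316,244). The lid on the jar with red dice is the largest. The tray runs (218,170)–(312,197), with the well at the right end (~(297,192)); bell (393,178), glass (195,238), tower (110,145). Side view: lid (250,263), well (288,230). I'll confirm with one enlarged crop and measure.

```bash
python3 - <<'E'
from h import *
a=cv2.imread('pics/top0.png'); b=cv2.imread('pics/side0.png')
c1=cv2.resize(a[145:285,205:405],None,fx=4,fy=4,interpolation=cv2.INTER_CUBIC)
cv2.imwrite('pics/crop1.png',c1)
ct,cs=cal('top'),cal('side')
for nm,im in(('top',a),('side',b)):
    hsv=cv2.cvtColor(im,cv2.COLOR_BGR2HSV)
    m=((hsv[...,1]<40)&(hsv[...,2]>150)).astype(np.uint8)
    n,l,s,ce=cv2.connectedComponentsWithStats(m)
    for i in range(1,n):
        if s[i,4]>60 and s[i,1]>140: print(nm,s[i],ce[i].round(1))
E
```

```text
top [343 215  14  14 150] [349.6 221.7]
top [177 218  40  42 750] [199.9 239.3]
top [189 233  13  12 113] [194.8 238.3]
top [310 237  14  14 148] [316.5 243.4]
top [350 240  21  29 340] [359.  253.2]
side [190 184  37  17 205] [207.5 192.7]
side [239 253  23  15 271] [250.  259.9]
side [279 271  16  11 133] [286.8 275.8]
```

View pics/crop1.png

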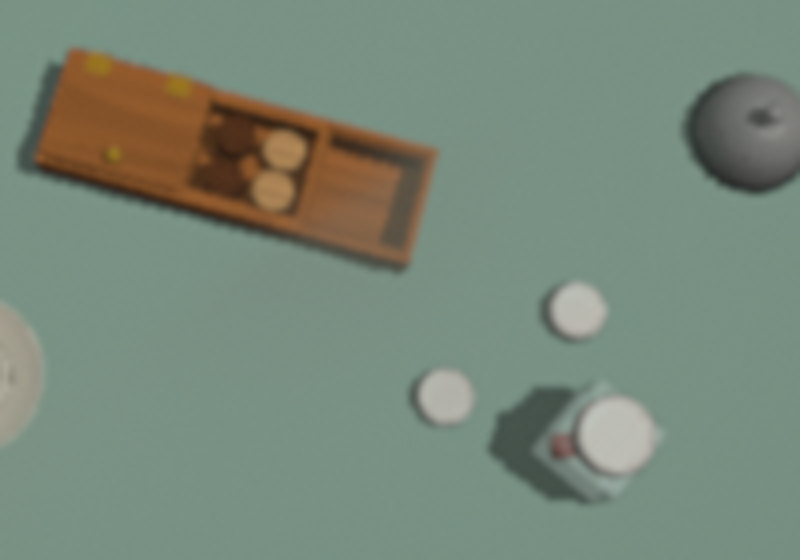

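The crop shows the jar as a diamond (corners at crop (600,378),(660,436),(597,500),(535,443)) with a die visible, and its lid of ~80 px against ~58 px for the two look-alikes. The jar lid is the one. The well's outer corners are (436,150) and (408,268).

```bash
python3 - <<'E'
from h import *
ct,cs=cal('top'),cal('side')
f=lambda u,v:(205+u/4,145+v/4)
L=tri([ray(ct,f(616,433)),ray(cs,(250.3,261.))]); print('lidtop',L, proj(ct,L),proj(cs,L))
print('jar corners z.066?',[onz(ct,f(*p),0.066)[:2].round(3) for p in((600,378),(660,436),(597,500),(535,443))])
A,B=[onz(ct,f(*p),0.036) for p in((436,150),(408,268))]
C,D=[onz(ct,f(*p),0.043) for p in((70,48),(36,163))]
print(A,B,C,D,np.linalg.norm(A-B)); 
M=(A+B)/2; N=(C+D)/2; d=(N-M)[:2]; print('len',np.hypot(*d)); d/=np.hypot(*d); w=M[:2]+d*0.040
print('well',w,'dir',np.degrees(np.arctan2(d[1],d[0])))
e=np.array([-d[1],d[0]])
print('side proj corners',proj(cs,[[*p,.036] for p in (A[:2],B[:2])]))
for n,p in(('bell',(757,117)),):print(n,onz(ct,f(*p),0.06))
print('tower',onz(ct,(108,145),.1),'glass',onz(ct,(195,238),.05))
b=cv2.imread('pics/side0.png'); cv2.imwrite('pics/crop2.png',cv2.resize(b[175:305,220:400],None,fx=4,fy=4,interpolation=cv2.INTER_CUBIC))
E
```

```text
lidtop [ 0.4619871  -0.19657159  0.08285142] [[359.00239129 253.24149108]] [[250.289395   261.00204243]]
jar corners z.066? [array([ 0.498, -0.189]), array([ 0.464, -0.229]), array([ 0.421, -0.19 ]), array([ 0.453, -0.15 ])]
[ 0.64580518 -0.0806305   0.036     ] [ 0.56392566 -0.06664186  0.036     ] [0.69285151 0.17020431 0.043     ] [0.61124203 0.18425957 0.043     ] 0.08306585661348762
len 0.2552663183458873
well [ 0.6122587  -0.03432538] dir 79.34866958944659
side proj corners [[306.16104521 231.95722167]
 [272.91756954 234.65273262]]
bell [ 0.68113904 -0.28976356  0.06      ]
tower [0.68149698 0.46576707 0.1       ] glass [0.46767707 0.21707445 0.05      ]
```

View pics/crop2.png

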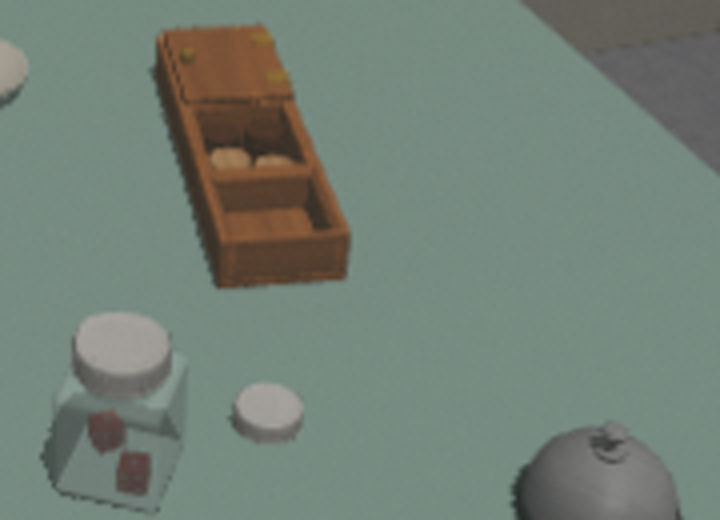

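Lid top measures at (0.462,-0.197,0.083), against 0.087 expected, which is fair. The side crop has the well corners at (307,233) and (274,235), within 2 px of prediction. Well is ≈ (0.612,-0.034), yaw ≈ -10.7°. The jar yaw is ≈ 45°. Next I move above the jar for a close look.

```bash
cat > plan.py <<'E'
import sys
from h import *
from scipy.spatial.transform import Rotation as Ro
def plan(x,y,z,yaw):
    s=readout.get_state(); R=Ro.from_euler('xyz',s['orientation'])
    d=R.inv().apply(np.array([x,y,z])-s['position'])/0.025
    r=(R.inv()*Ro.from_euler('xyz',[np.pi,0,yaw])).as_rotvec(degrees=True)/8
    print('tool shift',d.round(2),'turn',r.round(2)); print('pos',s['position'].round(4),'ori',s['orientation'].round(3),'q',s['joint_positions'].round(2),'F',s['wrist_force'].round(1),'w',round(s['width'],3),'g',round(s['grip_force'],1),'t',s['t'])
if __name__=='__main__': plan(*map(float,sys.argv[1:5]))
E
python3 plan.py 0.46 -0.20 0.23 1.17
```

```text
tool shift [-20.03 -27.23  -0.97] turn [-1.000e-02  1.000e-02  1.163e+01]
pos [0.2213 0.6106 0.2047] ori [-3.14   0.     2.794] q [-1.29  0.63  0.04  1.52 -0.03  1.   -0.02] F [ 0.6  0.1 -1. ] w 0.999 g 0.0 t 0.1
```

```bash
python3 -m crank '[{"tx":-0.9,"ty":-1.2,"tz":-0.5,"rz":1,"fingers":-1},{"tx":-2,"ty":-2.7,"tz":-1,"rz":2,"fingers":-1},{"tx":-3.1,"ty":-4.2,"tz":-1,"rz":3,"fingers":-1},{"tx":-4.2,"ty":-5.7,"tz":-1,"rz":4,"fingers":-1},{"tx":-5.3,"ty":-7.2,"tz":-1,"rz":5,"fingers":-1}]'; python3 plan.py 0.46 -0.20 0.23 1.17
```

```text
tool shift [-20.03 -27.23  -0.97] turn [-1.000e-02  1.000e-02  1.163e+01]
pos [0.2213 0.6106 0.2047] ori [-3.14   0.     2.794] q [-1.29  0.63  0.04  1.52 -0.03  1.   -0.02] F [ 0.6  0.1 -1. ] w 0.999 g 0.0 t 0.1validation failed for argument at $[0]...
```

```bash
python3 -m crank '[{"rx":0,"ry":0,"rz":1,"tx":-0.9,"ty":-1.2,"tz":-0.5,"fingers":-1},{"rx":0,"ry":0,"rz":2,"tx":-2,"ty":-2.7,"tz":-1,"fingers":-1},{"rx":0,"ry":0,"rz":3,"tx":-3.1,"ty":-4.2,"tz":-1,"fingers":-1},{"rx":0,"ry":0,"rz":4,"tx":-4.2,"ty":-5.7,"tz":-1,"fingers":-1},{"rx":0,"ry":0,"rz":5,"tx":-5.3,"ty":-7.2,"tz":-1,"fingers":-1}]'; python3 plan.py 0.46 -0.20 0.23 1.17
```

```text
t: 0.6
position: [0.2849, 0.3947, 0.2304]
orientation: [-3.141, -0.0, 2.09]
wrist_force: [0.4, 0.2, 0.8]
width: 1.003
grip_force: 0.0
tool shift [-2.413e+01 -5.720e+00  2.000e-02] turn [-0.    0.    6.59]
pos [0.2849 0.3947 0.2304] ori [-3.141 -0.     2.09 ] q [-1.18  0.37  0.25  1.93 -0.12  0.85 -0.35] F [0.4 0.2 0.8] w 1.003 g 0.0 t 0.6
```

```bash
python3 -m crank '[{"rx":0,"ry":0,"rz":1,"tx":-1.7,"ty":-0.4,"tz":0,"fingers":-1},{"rx":0,"ry":0,"rz":2,"tx":-3.4,"ty":-0.8,"tz":0,"fingers":-1},{"rx":0,"ry":0,"rz":3,"tx":-5.2,"ty":-1.2,"tz":0,"fingers":-1},{"rx":0,"ry":0,"rz":4,"tx":-7,"ty":-1.7,"tz":0,"fingers":-1},{"rx":0,"ry":0,"rz":5,"tx":-8.8,"ty":-2.1,"tz":0,"fingers":-1}]'; python3 plan.py 0.46 -0.20 0.23 1.17
```

```text
t: 1.1
position: [0.3493, 0.1782, 0.2304]
orientation: [-3.141, -0.0, 1.392]
wrist_force: [0.4, -0.4, 0.8]
width: 0.995
grip_force: 0.0
tool shift [-1.41e+01  7.04e+00  1.00e-02] turn [-0.   -0.    1.59]
pos [0.3493 0.1782 0.2304] ori [-3.141 -0.     1.392] q [-0.94  0.25  0.5   2.16 -0.17  0.77 -0.51] F [ 0.4 -0.4  0.8] w 0.995 g 0.0 t 1.1
```

```bash
python3 -m crank '[{"rx":0,"ry":0,"rz":0.4,"tx":-1.6,"ty":0.8,"tz":0,"fingers":-1},{"rx":0,"ry":0,"rz":0.8,"tx":-3.2,"ty":1.6,"tz":0,"fingers":-1},{"rx":0,"ry":0,"rz":1.2,"tx":-4.8,"ty":2.4,"tz":0,"fingers":-1},{"rx":0,"ry":0,"rz":1.6,"tx":-6.4,"ty":3.2,"tz":0,"fingers":-1},{"rx":0,"ry":0,"rz":1.6,"tx":-8,"ty":4,"tz":0,"fingers":-1}]' >/dev/null; python3 plan.py 0.46 -0.20 0.23 1.17
```

```text
tool shift [-5.34  4.25  0.02] turn [-0.   -0.    0.02]
pos [ 0.4136 -0.0358  0.2304] ori [-3.141 -0.     1.173] q [-0.46  0.3   0.62  2.11 -0.24  0.8  -0.09] F [1.3 0.4 0.2] w 0.997 g 0.0 t 1.6
```

```bash
python3 -m crank '[{"rx":0,"ry":0,"rz":0,"tx":-1.5,"ty":1.2,"tz":0,"fingers":-1},{"rx":0,"ry":0,"rz":0,"tx":-3,"ty":2.4,"tz":0,"fingers":-1},{"rx":0,"ry":0,"rz":0,"tx":-4.5,"ty":3.6,"tz":0,"fingers":-1},{"rx":0,"ry":0,"rz":0,"tx":-5.3,"ty":4.2,"tz":0,"fingers":-1},{"rx":0,"ry":0,"rz":0,"tx":-5.3,"ty":4.2,"tz":0,"fingers":-1}]' >/dev/null; python3 plan.py 0.46 -0.20 0.23 1.17; python3 - <<'E'
from h import *
c,im=snap('wrist','w1.png'); print(proj(c,[[.4615,-.1965,.087],[.4615,-.1965,0],[.46,-.2,.23]]))
T=c[2]; print(-T[:3,:3].T@T[:3,3],c[0][0,0])
E
```

```text
tool shift [0.07 0.01 0.01] turn [ 0.01  0.02 -0.01]
pos [ 0.4592 -0.2014  0.2304] ori [3.140e+00 3.000e-03 1.168e+00] q [-0.07  0.44  0.6   1.91 -0.31  0.89  0.29] F [0.2 0.4 0.1] w 1.002 g 0.0 t 2.1
[[255.20824085 176.14277789]
 [255.13762194 165.85835137]
 [255.45390173 218.05158163]]
[ 0.4848093  -0.1408933   0.41052031] 266.43602735280587
```

View pics/w1.png

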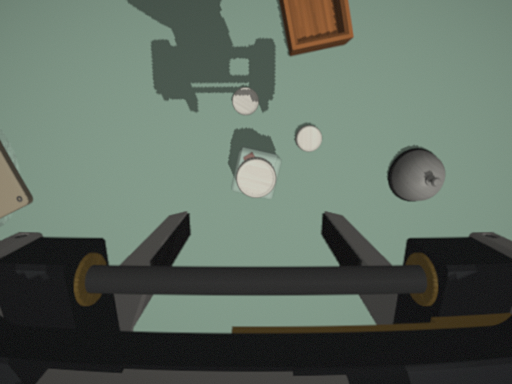

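The wrist view shows the lid at (256,178), jar corners near (242,150),(280,157),(272,197),(234,190), and the look-alikes at (245,101) and (308,138). I need an enlarged crop for the jar's yaw.

```bash
python3 - <<'E'
from h import *
im=cv2.imread('pics/w1.png'); cr=im[135:210,215:300]
cv2.imwrite('pics/crop3.png',cv2.resize(cr,None,fx=8,fy=8,interpolation=cv2.INTER_CUBIC))
E
```

```text
(no output)
```

View pics/crop3.png

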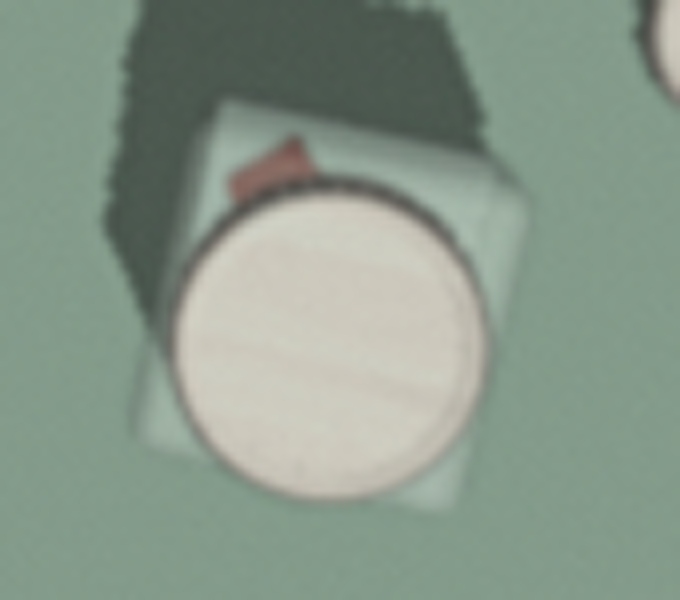

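```bash
python3 - <<'E'
from h import *
c=cal('wrist'); g=lambda u,v:(215+u/8,135+v/8)
for z,e in ((.066,((145,445),(440,508))),(.066,((525,205),(455,500))),(.03,((225,103),(480,155))),(.066,((205,130),(138,430)))):
    p,q=[onz(c,g(*x),z) for x in e]; d=q-p; print(np.degrees(np.arctan2(d[1],d[0]))%90, np.hypot(d[0],d[1]))
ctr=g(333,340); ct,cs=cal('top'),cal('side')
print('z087',onz(c,ctr,.087)); print('tri',tri([ray(c,ctr),ray(ct,(359,253.3)),ray(cs,(250.4,260.5))]))
print(tri([ray(c,ctr),ray(cs,(250.4,260.5))]),tri([ray(c,ctr),ray(ct,(359,253.3))]))
E
```

```text
54.58720345418286 0.05035896573963666
54.88024215390031 0.0505855856485712
55.570452207684056 0.046204211167116434
53.68011173894746 0.05087968988719915
z087 [ 0.46180351 -0.19540545  0.087     ]
tri [ 0.46186311 -0.19620556  0.08388833]
[ 0.46195054 -0.19610001  0.08380816] [ 0.46162469 -0.19586942  0.0851623 ]
```

```bash
python3 plan.py .4619 -.1957 .0705 1.168; python3 -m crank '[{"rx":0,"ry":0,"rz":0,"tx":0.25,"ty":-0.05,"tz":0.5,"fingers":-1},{"rx":0,"ry":0,"rz":0,"tx":0.25,"ty":-0.05,"tz":1.5,"fingers":-1},{"rx":0,"ry":0,"rz":0,"tx":0.25,"ty":-0.05,"tz":3,"fingers":-1},{"rx":0,"ry":0,"rz":0,"tx":0.25,"ty":-0.05,"tz":4,"fingers":-1},{"rx":0,"ry":0,"rz":0,"tx":0.25,"ty":-0.05,"tz":4,"fingers":-1}]' >/dev/null; python3 plan.py .4619 -.1957 .0705 1.168
```

```text
tool shift [0.16 0.08 6.38] turn [-0.01  0.01  0.02]
pos [ 0.4587 -0.1985  0.2301] ori [-3.141e+00  1.000e-03  1.171e+00] q [-0.07  0.44  0.6   1.91 -0.31  0.89  0.29] F [-0.1  0.6 -0.1] w 0.998 g 0.0 t 2.15
tool shift [-0.25  0.29  2.29] turn [-0.05 -0.01  0.06]
pos [ 0.4579 -0.1874  0.1278] ori [-3.134e+00 -1.000e-03  1.176e+00] q [ 0.    0.58  0.49  2.02 -0.44  0.65  0.39] F [ 0.2 -0.8  0.7] w 0.996 g 0.0 t 2.65
```

```bash
python3 -m crank '[{"rx":0,"ry":0,"rz":0,"tx":0,"ty":0,"tz":0,"fingers":-1},{"rx":0,"ry":0,"rz":0,"tx":0,"ty":0,"tz":0,"fingers":-1}]' >/dev/null; python3 plan.py .4619 -.1957 .0705 1.168; python3 - <<'E'
from h import *
c,im=snap('wrist','w2.png'); print(proj(c,[[.4619,-.1957,.087]]))
hsv=cv2.cvtColor(im,cv2.COLOR_BGR2HSV); m=((hsv[...,1]<35)&(hsv[...,2]>150)).astype(np.uint8)
n,l,s,ce=cv2.connectedComponentsWithStats(m)
for i in range(1,n):
    if s[i,4]>100: print(s[i],ce[i].round(1),onz(c,s[i,:2]+s[i,2:4]/2,.087))
E
python3 plan.py .4619 -.1957 .0705 1.168
```

```text
tool shift [-0.18  0.09  2.45] turn [ 0.01 -0.    0.05]
pos [ 0.4614 -0.1905  0.1318] ori [ 3.14  -0.     1.175] q [-0.    0.57  0.5   2.02 -0.44  0.65  0.39] F [ 0.5 -0.9  0. ] w 0.998 g 0.0 t 2.85
[[257.91212835 207.96037789]]
[238  86  24  17 306] [248.3  94.7] [ 0.49268189 -0.10520991  0.087     ]
[232 111  27   8 141] [244.7 114.1] [ 0.48302701 -0.11857892  0.087     ]
[313 138  33  33 862] [328.7 153.7] [ 0.53594926 -0.17558494  0.087     ]
[234 171  12  23 104] [239.3 181.6] [ 0.45647007 -0.16853404  0.087     ]
[258 175  36  33 354] [279.9 186.8] [ 0.48216149 -0.18798046  0.087     ]
[ 232  187   54   52 2223] [259.3 212.2] [ 0.46099415 -0.2003886   0.087     ]
tool shift [-0.18  0.09  2.45] turn [ 0.02 -0.    0.05]
pos [ 0.4615 -0.1907  0.1319] ori [ 3.139 -0.     1.175] q [ 0.    0.57  0.5   2.02 -0.44  0.65  0.39] F [ 0.4 -1.1 -0.3] w 1.003 g 0.0 t 2.9
```

View pics/w2.png

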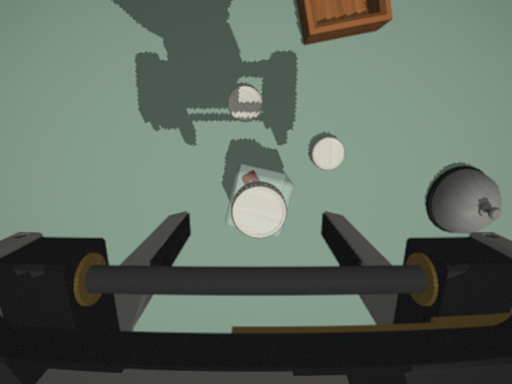

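```bash
python3 - <<'E'
from h import *
im=cv2.imread('pics/w2.png'); c=cal('wrist')
g=cv2.cvtColor(im,cv2.COLOR_BGR2GRAY)
h=cv2.HoughCircles(g,cv2.HOUGH_GRADIENT,1,20,param1=120,param2=18,minRadius=22,maxRadius=32)
for x in h[0][:5]: print(x,onz(c,x[:2],.087))
E
```

```text
[259.5 211.5  25.7] [ 0.4620386  -0.19947871  0.087     ]
[456.5 202.5  31.4] [ 0.63113876 -0.26195564  0.087     ]
```

Lid now at (259,211) centred between the fingers. From this nearer view its centre is ≈ (0.462,-0.199). Descending to it.

```bash
python3 -m crank '[{"rx":0,"ry":0,"rz":0,"tx":-0.26,"ty":0.13,"tz":0.8,"fingers":-1},{"rx":0,"ry":0,"rz":0,"tx":-0.26,"ty":0.13,"tz":1.6,"fingers":-1},{"rx":0,"ry":0,"rz":0,"tx":-0.26,"ty":0.13,"tz":2.2,"fingers":-1},{"rx":0,"ry":0,"rz":0,"tx":-0.26,"ty":0.13,"tz":2.45,"fingers":-1},{"rx":0,"ry":0,"rz":0,"tx":-0.26,"ty":0.13,"tz":2.45,"fingers":-1}]' >/dev/null;python3 -m crank '[{"rx":0,"ry":0,"rz":0,"tx":0,"ty":0,"tz":0,"fingers":-1},{"rx":0,"ry":0,"rz":0,"tx":0,"ty":0,"tz":0,"fingers":-1}]' >/dev/null; python3 plan.py .462 -.198 .0705 1.168; python3 - <<'E'
from h import *
snap('side','s2.png'); im=cv2.imread('pics/s2.png')[220:310,200:320]; cv2.imwrite('pics/crop4.png',cv2.resize(im,None,fx=5,fy=5,interpolation=cv2.INTER_CUBIC))
E
```

```text
tool shift [ 0.02  0.01 -0.01] turn [ 0.01 -0.    0.04]
pos [ 0.4617 -0.1983  0.0701] ori [ 3.14  -0.     1.174] q [ 0.08  0.67  0.41  2.05 -0.52  0.51  0.47] F [ 0.3 -0.2 -0.9] w 1.001 g 0.0 t 3.6
```

View pics/crop4.png

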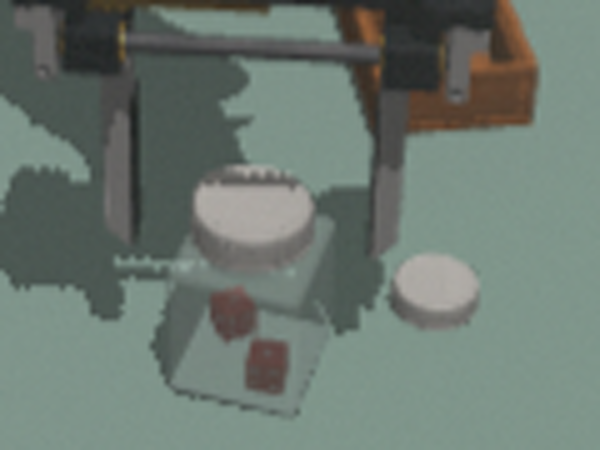

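Fingers straddle the lid; the tips (125,240),(385,250) are level with its lower edge. Closing.

```bash
python3 -m crank '[{"rx":0,"ry":0,"rz":0,"tx":0,"ty":0,"tz":0,"fingers":1},{"rx":0,"ry":0,"rz":0,"tx":0,"ty":0,"tz":0,"fingers":1},{"rx":0,"ry":0,"rz":0,"tx":0,"ty":0,"tz":0,"fingers":1},{"rx":0,"ry":0,"rz":0,"tx":0,"ty":0,"tz":0,"fingers":1},{"rx":0,"ry":0,"rz":0,"tx":0,"ty":0,"tz":0,"fingers":1}]' 55 ; python3 -m crank '[{"rx":0,"ry":0,"rz":0,"tx":0,"ty":0,"tz":0,"fingers":1},{"rx":0,"ry":0,"rz":0,"tx":0,"ty":0,"tz":0,"fingers":1},{"rx":0,"ry":0,"rz":0,"tx":0,"ty":0,"tz":0,"fingers":1}]' 55; python3 plan.py .612 -.034 .14 1.6
```

```text
t: 4.15
position: [0.4609, -0.198, 0.0692]
orientation: [-3.142, -0.0, 1.174]
wrist_force: [-0.5, 0.2, 0.1]
width: 0.613
grip_force: 0.0
t: 4.45
position: [0.4612, -0.1981, 0.0692]
orientation: [3.141, 0.0, 1.174]
wrist_force: [-0.1, -0.2, -0.3]
width: 0.522
grip_force: 55.0
tool shift [ 8.39  3.03 -2.83] turn [ 0.    0.   -3.05]
pos [ 0.4612 -0.1981  0.0692] ori [3.141 0.    1.174] q [ 0.08  0.67  0.4   2.05 -0.52  0.51  0.47] F [-0.1 -0.2 -0.3] w 0.522 g 55.0 t 4.45
```

```bash
python3 -m crank '[{"rx":0,"ry":0,"rz":0,"tx":0,"ty":0,"tz":-0.4,"fingers":1},{"rx":0,"ry":0,"rz":0,"tx":0,"ty":0,"tz":-1.2,"fingers":1},{"rx":0,"ry":0,"rz":0,"tx":0,"ty":0,"tz":-2.2,"fingers":1},{"rx":0,"ry":0,"rz":0,"tx":0,"ty":0,"tz":-3,"fingers":1},{"rx":0,"ry":0,"rz":0,"tx":0,"ty":0,"tz":-3.2,"fingers":1}]' 55 ; python3 -m crank '[{"rx":0,"ry":0,"rz":0,"tx":0,"ty":0,"tz":0,"fingers":1},{"rx":0,"ry":0,"rz":0,"tx":0,"ty":0,"tz":0,"fingers":1}]'; python3 - <<'E'
from h import *
a=snap('side','s3.png')[1][180:330,180:330]; b=snap('wrist','w3.png')[1]; 
b=cv2.resize(b,(512,384)); a=cv2.resize(a,(288,288))
o=np.zeros((384,800,3),np.uint8); o[:,:512]=b; o[:288,512:]=a; cv2.imwrite('pics/c5.png',o)
E
python3 plan.py .612 -.034 .149 1.605
```

```text
t: 4.95
position: [0.4617, -0.1985, 0.1513]
orientation: [3.139, -0.0, 1.174]
wrist_force: [-0.0, -0.4, -3.0]
width: 0.519
grip_force: 55.0
t: 5.15
position: [0.4603, -0.1974, 0.1485]
orientation: [-3.14, -0.0, 1.174]
wrist_force: [-0.1, -0.5, -3.1]
width: 0.52
grip_force: 55.0
tool shift [ 8.38  3.07 -0.04] turn [-0.02 -0.   -3.09]
pos [ 0.4602 -0.1976  0.1482] ori [-3.139  0.     1.174] q [-0.    0.55  0.52  2.   -0.42  0.7   0.38] F [ 0.5  0.  -2.5] w 0.522 g 55.0 t 5.25
```

View pics/c5.png

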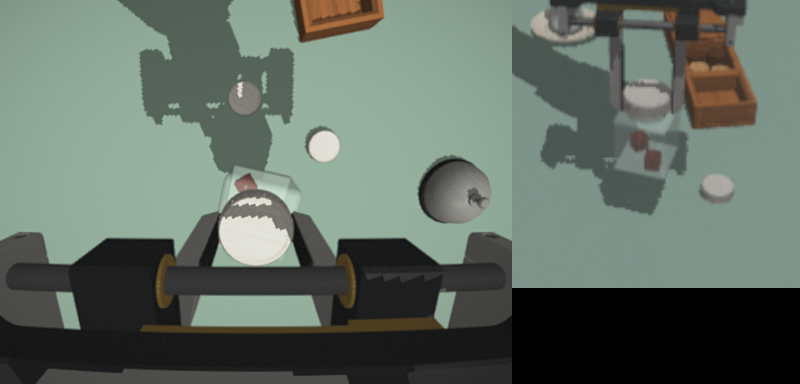

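Jar lifted with the lid, wrist force ~3 N; the tray end corners show at (303,41) and (383,20). Moving over the well, turning +24.7°.

```bash
python3 - <<'E'
from h import *
c=cal('wrist')
p,q=onz(c,(303,41),.036),onz(c,(383,20),.036); d=q-p; e=np.array([-d[1],d[0]])/np.hypot(d[0],d[1])
print(p,q,np.degrees(np.arctan2(d[1],d[0])),np.hypot(d[0],d[1]),'well',(p+q)[:2]/2+e*.040)
E
python3 -m crank '[{"rx":0,"ry":0,"rz":-0.7,"tx":1.5,"ty":0.55,"tz":0,"fingers":1},{"rx":0,"ry":0,"rz":-1.4,"tx":3.3,"ty":1.2,"tz":0,"fingers":1},{"rx":0,"ry":0,"rz":-2.1,"tx":5.1,"ty":1.9,"tz":0,"fingers":1},{"rx":0,"ry":0,"rz":-2.7,"tx":6.9,"ty":2.5,"tz":0,"fingers":1},{"rx":0,"ry":0,"rz":-3.1,"tx":8.4,"ty":3.07,"tz":0,"fingers":1}]' 55 ; python3 -m crank '[{"rx":0,"ry":0,"rz":0,"tx":0,"ty":0,"tz":0,"fingers":1},{"rx":0,"ry":0,"rz":0,"tx":0,"ty":0,"tz":0,"fingers":1},{"rx":0,"ry":0,"rz":0,"tx":0,"ty":0,"tz":0,"fingers":1}]'; python3 - <<'E'
from h import *
c,b=snap('wrist','w4.png')
cr=b[90:290,156:356]; t=snap('side','s4.png')[1][170:270,220:320]
o=np.hstack([cv2.resize(cr,(400,400),interpolation=cv2.INTER_CUBIC),cv2.resize(t,(400,400),interpolation=cv2.INTER_CUBIC)]); cv2.imwrite('pics/c6.png',o)
E
python3 plan.py .612 -.034 .149 1.605
```

```text
[ 0.56300586 -0.07707794  0.036     ] [ 0.64619239 -0.08828224  0.036     ] -7.6709414161916145 0.08393768256631627 well [ 0.60993847 -0.04303805]
t: 5.75
position: [0.6136, -0.031, 0.1479]
orientation: [-3.14, -0.001, 1.611]
wrist_force: [0.1, 0.3, -2.3]
width: 0.522
grip_force: 55.0
t: 6.05
position: [0.6115, -0.0356, 0.1484]
orientation: [-3.139, 0.001, 1.605]
wrist_force: [0.0, -0.3, -3.7]
width: 0.521
grip_force: 55.0
tool shift [ 0.07  0.01 -0.  ] turn [-0.01  0.   -0.01]
pos [ 0.6118 -0.0357  0.1489] ori [-3.140e+00  1.000e-03  1.604e+00] q [-0.24  0.67  0.42  1.69 -0.34  0.85  0.36] F [-0.5  0.3 -2.9] w 0.522 g 55.0 t 6.15
```

View pics/c6.png

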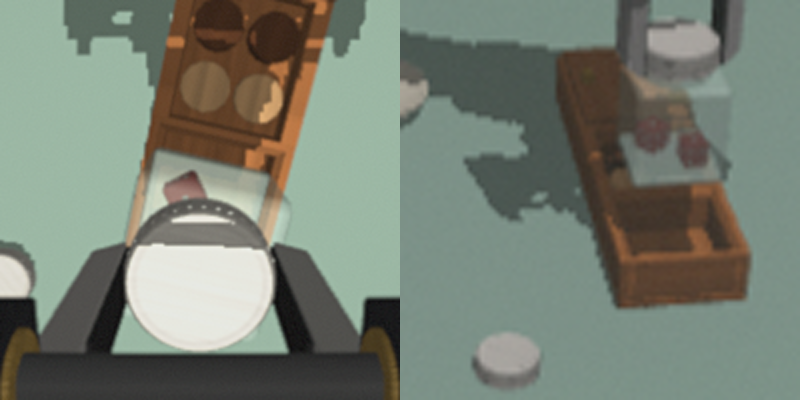

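Jar hangs over the well; its sides look nearly parallel to the tray's (left edge (155,150)–(130,235), tray edge (182,0)–(150,150)). In the side crop the tray's end top corners are (620,268),(745,255), i.e. px (275,237),(306,234). No more views, so I settle the well position numerically from masks.

```bash
python3 - <<'E'
from h import *
ct,cs=cal('top'),cal('side')
def brown(im):
    h=cv2.cvtColor(im,cv2.COLOR_BGR2HSV); return ((h[...,0]<22)&(h[...,1]>90)&(h[...,2]>35)).astype(np.uint8)
# top view: hull -> quad
m=brown(cv2.imread('pics/top0.png')); m[:,:200]=0; m[:150]=0; m[:,330:]=0; m[225:]=0
m=cv2.morphologyEx(m,cv2.MORPH_CLOSE,np.ones((5,5)))
r=cv2.minAreaRect(cv2.findNonZero(m)); q=cv2.boxPoints(r); print('rect',r,q.round(1).tolist())
# side view end face
m=brown(cv2.imread('pics/side0.png')); m[:175]=0; m[:,:250]=0; m[260:]=0; m[:,320:]=0
m=cv2.morphologyEx(m,cv2.MORPH_CLOSE,np.ones((5,5)))
P=cv2.findNonZero(m); q=cv2.approxPolyDP(cv2.convexHull(P),2.5,True)[:,0]; print('side hull',q.tolist())
# wrist tray side edges
c=cal('wrist'); w=brown(cv2.imread('pics/w4.png'))
L=[];Rr=[]
for v in range(95,160,3):
    x=np.flatnonzero(w[v,215:345])+215
    if len(x)>10: L.append(onz(c,(x[0],v),.036)); Rr.append(onz(c,(x[-1]+1,v),.036))
for E in (np.array(L),np.array(Rr)):
    l=cv2.fitLine(E[:,:2].astype(np.float32),cv2.DIST_HUBER,0,.001,.001).ravel(); s=np.sign(l[1]); print('edge dir',np.degrees(np.arctan2(s*l[1],s*l[0])),'x at y=-.034',l[2]+(-.034-l[3])*l[0]/l[1])
# candidate wells in the side and top view
for y in (-.034,-.038,-.042):
    a=np.radians(79.35); d=np.array([np.cos(a),np.sin(a)]); e=np.array([d[1],-d[0]])
    pts=[[*(np.array([.612,y])-d*.040+e*k*.0405),z] for z in (.036,0) for k in (-1,1)]
    print(y,proj(cs,pts).round(1).tolist(),proj(ct,pts[:2]).round(1).tolist())
E
```

```text
rect ((263.3999938964844, 183.6999969482422), (96.38865661621094, 31.486379623413086), 15.255120277404785) [[212.8000030517578, 186.1999969482422], [221.0, 155.8000030517578], [314.0, 181.1999969482422], [305.79998779296875, 211.60000610351562]]
side hull [[305, 244], [275, 246], [261, 183], [287, 184], [306, 231]]
edge dir 79.369484 x at y=-.034 0.57666105
edge dir 78.92643 x at y=-.034 0.6583817
-0.034 [[273.1, 234.4], [305.7, 232.1], [272.5, 246.3], [304.4, 243.9]] [[306.7, 211.6], [314.0, 183.0]]
-0.038 [[273.7, 235.3], [306.4, 233.0], [273.1, 247.2], [305.1, 244.8]] [[308.2, 211.8], [315.5, 183.1]]
-0.042 [[274.3, 236.3], [307.1, 233.9], [273.7, 248.2], [305.8, 245.8]] [[309.7, 211.9], [317.0, 183.3]]
```

```bash
python3 - <<'E'
from h import *
c=cal('wrist'); cs=cal('side')
im=cv2.imread('pics/w4.png'); g=cv2.cvtColor(im,cv2.COLOR_BGR2GRAY)
h=cv2.HoughCircles(g,cv2.HOUGH_GRADIENT,1,50,param1=120,param2=18,minRadius=30,maxRadius=45)
for x in h[0][:2]: print('wrist lid',x,onz(c,x[:2],.1665))
print('side lid',proj(cs,[.6118,-.0357,.1665]),'seen 290.8 180.8', 'tri',tri([ray(c,h[0][0][:2]),ray(cs,(290.8,180.8))]))
# jar yaw from viewed corners in c6 (shoulder z = foot .0797+.066)
gq=lambda u,v:(156+u/2,90+v/2)
for a,b,z in (((155,150),(130,235),.08),((155,150),(280,180),.08)):
    p,q=onz(c,gq(*a),z),onz(c,gq(*b),z); d=q-p; print(np.degrees(np.arctan2(d[1],d[0]))%90,np.hypot(d[0],d[1]))
# edge finding on jar far edge via Canny+HoughLines
e=cv2.Canny(g,25,60); e[:150]=0; e[200:]=0; e[:,:215]=0; e[:,310:]=0
l=cv2.HoughLinesP(e,1,np.pi/360,12,minLineLength=18,maxLineGap=4)
for x in l[:,0]:
    p,q=onz(c,x[:2].astype(float),.08),onz(c,x[2:].astype(float),.08); d=q-p; print(x,round(np.degrees(np.arctan2(d[1],d[0]))%90,1),np.hypot(d[0],d[1]).round(3))
E
```

```text
wrist lid [255.5 227.5  37.7] [ 0.61111419 -0.03418696  0.1665    ]
side lid [[289.5900932  178.53270278]] seen 290.8 180.8 tri [ 0.61279468 -0.03712827  0.1608258 ]
74.53181644214992 0.043792522953687386
78.25575849764626 0.061071973271443196
[231 150 294 164] 79.4 0.06
[226 175 301 191] 79.6 0.074
[258 150 296 158] 80.1 0.036
[234 165 289 177] 79.5 0.053
[294 199 305 159] 78.8 0.04
[247 197 272 198] 89.5 0.024
[229 199 248 187] 34.7 0.022
[247 150 292 160] 79.4 0.043
[228 172 254 176] 83.0 0.025
[284 199 293 169] 77.0 0.03
[294 196 307 150] 78.3 0.046
[289 199 298 166] 78.7 0.033
[237 198 238 177] 88.3 0.021
[240 173 258 184] 59.9 0.02
[219 198 227 169] 75.2 0.03
[257 150 296 159] 79.0 0.038
```

```bash
python3 -m crank '[{"rx":0,"ry":0,"rz":0,"tx":0.02,"ty":0.13,"tz":0.5,"fingers":1},{"rx":0,"ry":0,"rz":0,"tx":0.02,"ty":0.13,"tz":1.0,"fingers":1},{"rx":0,"ry":0,"rz":0,"tx":0.02,"ty":0.13,"tz":1.5,"fingers":1},{"rx":0,"ry":0,"rz":0,"tx":0.02,"ty":0.13,"tz":1.6,"fingers":1},{"rx":0,"ry":0,"rz":0,"tx":0.02,"ty":0.13,"tz":1.6,"fingers":1}]' 55; python3 - <<'E'
from h import *
c,im=snap('wrist','w5.png'); cs,s=snap('side','s5.png')
def brown(im):
    h=cv2.cvtColor(im,cv2.COLOR_BGR2HSV); return ((h[...,0]<22)&(h[...,1]>90)&(h[...,2]>35)).astype(np.uint8)
w=brown(im); L=[];R=[]
for v in range(100,160,3):
    x=np.flatnonzero(w[v,205:355])+205
    if len(x)>10: L.append(onz(c,(x[0],v),.036)); R.append(onz(c,(x[-1]+1,v),.036))
for E in (np.array(L),np.array(R)):
    l=cv2.fitLine(E[:,:2].astype(np.float32),cv2.DIST_HUBER,0,.001,.001).ravel(); print('x at y=-.035',l[2]+(-.035-l[3])*l[0]/l[1],np.degrees(np.arctan(l[1]/l[0])))
h=cv2.HoughCircles(cv2.cvtColor(im,cv2.COLOR_BGR2GRAY),cv2.HOUGH_GRADIENT,1,50,param1=120,param2=18,minRadius=30,maxRadius=45)
print('lid',onz(c,h[0][0][:2],.125),h[0][0])
E
python3 plan.py .615 -.035 .0755 1.604
```

```text
t: 6.65
position: [0.6153, -0.0334, 0.1081]
orientation: [-3.14, -0.0, 1.607]
wrist_force: [0.1, 0.3, -2.5]
width: 0.521
grip_force: 55.0
x at y=-.035 0.57585675 79.42841
x at y=-.035 0.6567565 78.28668
lid [ 0.61338235 -0.03215547  0.125     ] [253.5 227.5  38.9]
tool shift [-0.06 -0.06  1.35] turn [0.   0.   0.02]
pos [ 0.6163 -0.0335  0.1093] ori [3.141 0.    1.607] q [-0.23  0.73  0.39  1.71 -0.37  0.78  0.38] F [ 0.2 -0.1 -2.2] w 0.521 g 55.0 t 6.75
```

```bash
python3 -m crank '[{"rx":0,"ry":0,"rz":0,"tx":-0.04,"ty":0,"tz":0.1,"fingers":1},{"rx":0,"ry":0,"rz":0,"tx":-0.04,"ty":0,"tz":0.2,"fingers":1},{"rx":0,"ry":0,"rz":0,"tx":-0.04,"ty":0,"tz":0.3,"fingers":1},{"rx":0,"ry":0,"rz":0,"tx":-0.04,"ty":0,"tz":0.4,"fingers":1},{"rx":0,"ry":0,"rz":0,"tx":-0.04,"ty":0,"tz":0.4,"fingers":1}]' 55;  python3 plan.py .615 -.035 .0755 1.604
```

```text
t: 7.25
position: [0.6168, -0.0361, 0.1005]
orientation: [3.14, 0.002, 1.606]
wrist_force: [-1.0, -2.8, 7.2]
width: 0.52
grip_force: 55.0
tool shift [ 0.05 -0.07  1.  ] turn [0.01 0.01 0.01]
pos [ 0.6168 -0.0361  0.1005] ori [3.140e+00 2.000e-03 1.606e+00] q [-0.22  0.74  0.38  1.72 -0.37  0.76  0.38] F [-1.  -2.8  7.2] w 0.52 g 55.0 t 7.25
```

```bash
python3 -m crank '[{"rx":0,"ry":0,"rz":0,"tx":-0.12,"ty":-0.04,"tz":0,"fingers":1},{"rx":0,"ry":0,"rz":0,"tx":-0.12,"ty":-0.04,"tz":0.1,"fingers":1},{"rx":0,"ry":0,"rz":0,"tx":-0.12,"ty":-0.04,"tz":0.2,"fingers":1},{"rx":0,"ry":0,"rz":0,"tx":-0.12,"ty":-0.04,"tz":0.2,"fingers":1}]' 55;  python3 plan.py .615 -.035 .0755 1.604
```

```text
t: 7.65
position: [0.6146, -0.0369, 0.0933]
orientation: [-3.14, -0.0, 1.607]
wrist_force: [-0.2, 0.3, -2.1]
width: 0.52
grip_force: 55.0
tool shift [0.07 0.02 0.71] turn [-0.01 -0.    0.02]
pos [ 0.6146 -0.0369  0.0933] ori [-3.14  -0.     1.607] q [-0.21  0.75  0.38  1.72 -0.38  0.74  0.39] F [-0.2  0.3 -2.1] w 0.52 g 55.0 t 7.65
```

Free of contact and 10 mm below the rim: the jar is entering. Continuing down.

```bash
python3 -m crank '[{"rx":0,"ry":0,"rz":0,"tx":0,"ty":0,"tz":0.15,"fingers":1},{"rx":0,"ry":0,"rz":0,"tx":0,"ty":0,"tz":0.3,"fingers":1},{"rx":0,"ry":0,"rz":0,"tx":0,"ty":0,"tz":0.45,"fingers":1},{"rx":0,"ry":0,"rz":0,"tx":0,"ty":0,"tz":0.6,"fingers":1},{"rx":0,"ry":0,"rz":0,"tx":0,"ty":0,"tz":0.6,"fingers":1}]' 55;  python3 plan.py .615 -.035 .0755 1.604
```

```text
t: 8.15
position: [0.6148, -0.0373, 0.0785]
orientation: [-3.14, -0.0, 1.607]
wrist_force: [-0.0, 0.0, -1.8]
width: 0.521
grip_force: 55.0
tool shift [0.09 0.01 0.12] turn [-0.01 -0.    0.02]
pos [ 0.6148 -0.0373  0.0785] ori [-3.14  -0.     1.607] q [-0.2   0.77  0.37  1.73 -0.39  0.72  0.4 ] F [-0.   0.  -1.8] w 0.521 g 55.0 t 8.15
```

```bash
python3 -m crank '[{"rx":0,"ry":0,"rz":0,"tx":0,"ty":0,"tz":0.1,"fingers":1},{"rx":0,"ry":0,"rz":0,"tx":0,"ty":0,"tz":0.2,"fingers":1},{"rx":0,"ry":0,"rz":0,"tx":0,"ty":0,"tz":0.2,"fingers":1},{"rx":0,"ry":0,"rz":0,"tx":0,"ty":0,"tz":0.2,"fingers":1}]' 60;  python3 plan.py .615 -.035 .0755 1.604
```

```text
t: 8.55
position: [0.6158, -0.0375, 0.0751]
orientation: [3.14, -0.0, 1.607]
wrist_force: [-0.9, 0.7, 4.1]
width: 0.517
grip_force: 60.0
tool shift [ 0.1  -0.03 -0.02] turn [ 0.01 -0.    0.02]
pos [ 0.6158 -0.0375  0.0751] ori [ 3.14  -0.     1.607] q [-0.2   0.77  0.36  1.73 -0.39  0.71  0.4 ] F [-0.9  0.7  4.1] w 0.517 g 60.0 t 8.55
```

Seated (TCP 0.0751, foot on floor within a mm). Unscrewing.

```bash
python3 -m crank '[{"rx":0,"ry":0,"rz":-0.6,"tx":0,"ty":0,"tz":0,"fingers":1},{"rx":0,"ry":0,"rz":-1.2,"tx":0,"ty":0,"tz":0,"fingers":1},{"rx":0,"ry":0,"rz":-1.8,"tx":0,"ty":0,"tz":0,"fingers":1},{"rx":0,"ry":0,"rz":-2.4,"tx":0,"ty":0,"tz":0,"fingers":1},{"rx":0,"ry":0,"rz":-3,"tx":0,"ty":0,"tz":0,"fingers":1}]' 60;  python3 plan.py .615 -.035 .0755 1.604; python3 -c "from h import *;print(readout.get_state()['ft_torque'])"
```

```text
t: 9.05
position: [0.6165, -0.0372, 0.0751]
orientation: [3.139, 0.001, 2.029]
wrist_force: [0.1, 0.1, 2.5]
width: 0.521
grip_force: 60.0
tool shift [ 0.11 -0.01 -0.01] turn [0.02 0.   3.04]
pos [ 0.6165 -0.0372  0.0751] ori [3.139e+00 1.000e-03 2.029e+00] q [-0.13  0.76  0.25  1.73 -0.27  0.69  0.71] F [0.1 0.1 2.5] w 0.521 g 60.0 t 9.05
[ 0.08429439  0.07990795 -0.05226921]
```

```bash
python3 -m crank '[{"rx":0,"ry":0,"rz":-0.8,"tx":0,"ty":0,"tz":0,"fingers":1},{"rx":0,"ry":0,"rz":-1.6,"tx":0,"ty":0,"tz":0,"fingers":1},{"rx":0,"ry":0,"rz":-2.4,"tx":0,"ty":0,"tz":0,"fingers":1},{"rx":0,"ry":0,"rz":-3.2,"tx":0,"ty":0,"tz":0,"fingers":1},{"rx":0,"ry":0,"rz":-4,"tx":0,"ty":0,"tz":0,"fingers":1}]' 60;  python3 plan.py .615 -.035 .0755 1.604; python3 -c "from h import *;print(readout.get_state()['ft_torque'])"
```

```text
t: 9.55
position: [0.6164, -0.0371, 0.0751]
orientation: [3.14, 0.002, 2.589]
wrist_force: [-0.0, 1.4, 4.5]
width: 0.52
grip_force: 60.0
tool shift [ 0.09  0.04 -0.01] turn [0.02 0.01 7.05]
pos [ 0.6164 -0.0371  0.0751] ori [3.140e+00 2.000e-03 2.589e+00] q [-0.04  0.74  0.09  1.73 -0.1   0.67  1.12] F [-0.   1.4  4.5] w 0.52 g 60.0 t 9.55
[ 0.2080569   0.13937691 -0.06094843]
```

```bash
python3 -m crank '[{"rx":0,"ry":0,"rz":-0.8,"tx":0,"ty":0,"tz":0,"fingers":1},{"rx":0,"ry":0,"rz":-1.6,"tx":0,"ty":0,"tz":0,"fingers":1},{"rx":0,"ry":0,"rz":-2.4,"tx":0,"ty":0,"tz":0,"fingers":1},{"rx":0,"ry":0,"rz":-2.8,"tx":0,"ty":0,"tz":0,"fingers":1},{"rx":0,"ry":0,"rz":-2.8,"tx":0,"ty":0,"tz":0,"fingers":1}]' 60;  python3 plan.py .615 -.035 .0755 1.604; python3 -c "from h import *;print(readout.get_state()['ft_torque'])"
```

```text
t: 10.05
position: [0.6164, -0.0374, 0.0751]
orientation: [3.141, 0.002, 2.975]
wrist_force: [0.1, 1.0, 4.7]
width: 0.518
grip_force: 60.0
tool shift [ 0.07  0.08 -0.02] turn [0.02 0.01 9.82]
pos [ 0.6164 -0.0374  0.0751] ori [3.141e+00 2.000e-03 2.975e+00] q [ 0.03  0.74 -0.02  1.73  0.02  0.67  1.4 ] F [0.1 1.  4.7] w 0.518 g 60.0 t 10.05
[ 0.14443124 -0.0109213   0.06788593]
```

```bash
python3 -m crank '[{"rx":0,"ry":0,"rz":0,"tx":0,"ty":0,"tz":-0.1,"fingers":1},{"rx":0,"ry":0,"rz":0,"tx":0,"ty":0,"tz":-0.2,"fingers":1},{"rx":0,"ry":0,"rz":0,"tx":0,"ty":0,"tz":-0.3,"fingers":1},{"rx":0,"ry":0,"rz":0,"tx":0,"ty":0,"tz":-0.3,"fingers":1}]' 60; python3 plan.py .615 -.035 .0755 1.604
```

```text
t: 10.45
position: [0.6157, -0.0372, 0.082]
orientation: [3.141, 0.001, 2.975]
wrist_force: [1.0, 0.5, 1.0]
width: 0.523
grip_force: 60.0
tool shift [0.04 0.08 0.26] turn [0.01 0.   9.82]
pos [ 0.6157 -0.0372  0.082 ] ori [3.141e+00 1.000e-03 2.975e+00] q [ 0.03  0.73 -0.02  1.72  0.02  0.69  1.4 ] F [1.  0.5 1. ] w 0.523 g 60.0 t 10.45
```

Lifted 7 mm with no jar weight (Fz ≈ +1 rather than −2.5). Lift about 23 mm more and check.

```bash
python3 -m crank '[{"rx":0,"ry":0,"rz":0,"tx":0,"ty":0,"tz":-0.2,"fingers":1},{"rx":0,"ry":0,"rz":0,"tx":0,"ty":0,"tz":-0.5,"fingers":1},{"rx":0,"ry":0,"rz":0,"tx":0,"ty":0,"tz":-0.8,"fingers":1},{"rx":0,"ry":0,"rz":0,"tx":0,"ty":0,"tz":-0.92,"fingers":1},{"rx":0,"ry":0,"rz":0,"tx":0,"ty":0,"tz":-0.92,"fingers":1}]' 60;python3 -m crank '[{"rx":0,"ry":0,"rz":0,"tx":0,"ty":0,"tz":0,"fingers":1},{"rx":0,"ry":0,"rz":0,"tx":0,"ty":0,"tz":0,"fingers":1},{"rx":0,"ry":0,"rz":0,"tx":0,"ty":0,"tz":0,"fingers":1},{"rx":0,"ry":0,"rz":0,"tx":0,"ty":0,"tz":0,"fingers":1}]' >/dev/null; python3 plan.py .615 -.035 .0755 1.604; python3 - <<'E'
from h import *
cs,im=snap('side','s9.png')
h=cv2.cvtColor(im,cv2.COLOR_BGR2HSV)
red=(((h[...,0]<8)|(h[...,0]>172))&(h[...,1]>70)&(h[...,2]>40)).astype(np.uint8); red[:,:265]=0; red[:,315:]=0; red[:190]=0; red[260:]=0
n,l,s,ce=cv2.connectedComponentsWithStats(red)
for i in range(1,n):
    if s[i,4]>8: print('red',s[i],ce[i].round(1))
w=((h[...,1]<40)&(h[...,2]>140)).astype(np.uint8)
n,l,s,ce=cv2.connectedComponentsWithStats(w)
for i in range(1,n):
    if s[i,4]>60 and s[i,1]>150: print('white',s[i],ce[i].round(1))
print('expect die on well floor',proj(cs,[.6155,-.037,.02]),'lid top',proj(cs,[.6155,-.037,.1225]),'rim',proj(cs,[.6155,-.037,.09]))
E
```

```text
t: 10.95
position: [0.6157, -0.0375, 0.1056]
orientation: [3.142, 0.001, 2.975]
wrist_force: [0.3, -0.3, -0.0]
width: 0.52
grip_force: 60.0
tool shift [0.02 0.09 1.16] turn [-0.   -0.    9.82]
pos [ 0.6151 -0.0374  0.1045] ori [-3.142e+00 -1.000e-03  2.975e+00] q [ 0.03  0.7  -0.02  1.71  0.02  0.73  1.4 ] F [ 0.2 -0.7  0.1] w 0.522 g 60.0 t 11.35
red [280 225   6   3   9] [282.2 226.1]
white [191 194  28   7  86] [203.8 198.1]
expect die on well floor [[287.39039162 229.55527779]] lid top [[290.03702284 194.67847624]] rim [[289.16992176 206.12403241]]
```

Wrist load is gone (Fz ≈ 0), grip is 60 N and width is still 49 mm. The red die still shows at (282,226), near the well floor, so the jar stayed down. The lid's lower edge is about 16 mm above the rim. Handing in.

```bash
python3 -c "from cell import env;print(env.hand_in())"
```

```text
the job is handed in; nothing more can be done
None
```

I seated the jar in the well, unscrewed the lid about 79° anticlockwise, handed in at about 11 s of the 51 s, and left the lid gripped level about 16 mm above the mouth; hand-in returned no verdict.

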